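# Clip the microscope's swing arm onto its kingpin

### The arm

A 6-joint arm with a two-finger parallel gripper is mounted at the origin on the work surface. World frame = base frame: x ahead of the robot, y to its left, z up, the work surface at z = 0. Lengths are in mm, angles in degrees, forces in N, time in s.
With the tool pointing down it reaches from about 300 to 850 mm from the base axis. Payload 4.2 kg.
Tool frame: the origin (TCP) lies on the centre line of the jaws, within the pads' length; the fingertips stand 14 mm ahead of it and the grasp point (between the pads) lies 5 mm behind it; z points along the fingers, y is the direction in which the jaws open and shut (so a half turn about z gives the same grasp; the last joint's range is limited). The gripper opens to 91 mm and grips with 3 to 60 N. Pads are 32 mm wide; open, the fingers measure 118 mm over their backs; the gripper's body (76 mm by 178 mm) begins 60 mm behind the grasp point.
Start: joints at [-65.489, 18.312, 89.639, -0, 72.044, -1.146], TCP at [248.97, -518.32, 227.976] pointing down, gripper open.
Joint ranges: [-177.97, 177.97], [-48.28, 115.42], [12.27, 149.76], [-77.06, 257.06], [2.81, 150.46], [-146.56, 146.56]. Speed limits (degrees/s): [147.25, 147.25, 180, 180, 180, 180].

### API

Orientations are given as [roll, pitch, yaw] about the fixed x, y, z axes, in that order (R = Rz(yaw) Ry(pitch) Rx(roll)).
In Python, from workcell import env gives the robot as it stands.
- The arm moves only by the tool play_rows, never from a script. Its argument "increments" is a list of rows, each a list of 5 numbers: the shift along the world's x, y, z in mm, then the turn about the world's z in degrees, then the closure, from 0 (fully open) to 1 (shut). In form: [[x, y, z, yaw, fingers], ...]. A call has 1 to 20 rows; each row shifts and turns the commanded pose from where the row before left it; what a row does not reach is not made up. A row lasts 1/8 s, in which the tool goes at most 62.5 mm and 10.7 degrees, less where a joint would pass 70% of its speed; a pose out of reach is approached as far as the arm can. A call is refused whole if a number of a shift passes 62.5 or a number of a turn 10.7, either way. A call with a gripper value outside its range is refused whole. The fingers move at their own pace and stop on an object; "newtons" is the grip in N (left out, the last holds). Time passes only in rows, so rows that do not move let the fingers close. It gives the time, the measured TCP pose, the force and the opening at its end, in the units of the state.
- env.state(): the state, without advancing time (a new reading comes with each control period).
- env.grab_frame(name): name is "scene" or "top" or "wrist"; returns the picture (480x640x3 uint8, red, green, blue); there is no depth.
- env.calibration(name): a dict with "fx", "fy", "cx", "cy" (pixels), "R" (3x3) and "t" (3): a world point X has camera coordinates R X + t; the wrist camera has in their place "hand_eye" (4x4, takes a point from camera to tool coordinates, whose origin is the TCP and whose axes are the flange's). Camera axes: x right, y down, z forward; pixel columns grow to the right and rows downward; lengths in mm; the calibration is good to about 2 mm. A picture is of the moment at which its call begins: read the wrist's pose just before it. calibration takes no time and is no camera call.
- env.job_done(): hands the job in, once; it reports no verdict.
The state is a dict: "time_s": time; "qpos": joint angles; "qvel": joint speeds; "effort": joint torques, N m; "ee_pos": TCP position; "ee_rot": TCP orientation; "force": force on the tool from outside, world axes, zero at the start; "torque": the same for the moment, N m; "gripper_width": finger opening in mm.
Only numpy, scipy, OpenCV 4.12 (cv2) and the standard library are available. Lean on these libraries where they do the work, as an engineer would, in place of code of your own. Each camera call takes 0.05 s, during which the arm holds its last target.

### The job

The hitch pin clip that keeps the microscope's swing arm on its kingpin has been taken off and lies in the white tray. Pick it up, find which way the cross-hole in the top of the kingpin runs (the pin turns loosely in its bore) and slide the clip's straight leg through it, then press it on, without forcing anything, until the sprung leg has snapped over the shank and the clip sits fully home and flat, hugging the pin. Let go of it, and leave the arm where it stands and the other things undisturbed.

Things in the scene. Friction and masses are not known exactly. Their poses are not given: they have to be found in the camera images.
- clip_seat (a point): Hitch pin clip (R-clip) of 6 mm steel spring wire, 117 mm long, 32 mm wide, lying flat in the tray. Point on the centre line of its straight leg where the middle of the pin must end up. x: along the straight leg to its rounded tip, 48 mm ahead of this point; y: from the straight to the sprung leg; z: normal to the clip, up as it lies. The legs join in a closed loop 31 to 69 mm behind.
- clip_loop (a point): Middle of the clip's closed loop, the place to hold it, at half the wire's thickness: 52 mm behind clip_seat, 3 mm to +y. Axes as clip_seat. The loop's flanks are straight, parallel to x, 12 mm long, 32 mm apart over their outsides; it can be held there, or pushed on its back 17 mm behind this point.
- clip_spring (a joint): Opening of the sprung leg in the clip's plane, rad, 0 relaxed, about a point 34 mm behind clip_seat. Its centre line is 6.5 mm from the straight leg's 18 mm behind the seat, 12 mm beside it, 6.5 mm 16 mm ahead, with a flared tip 29 mm ahead and 14 mm out. Going over the shank opens it to about 0.15: a push of 6 to 12 N over 28 mm of travel, falling off with a snap; at home about 0.03.
- pin_axis (a point): Middle of the 8 mm cross-hole in the kingpin (upright steel pin, 22 mm diameter, top 16 mm above this point, 44 mm washer 5.5 mm below), on its axis. z up; x, y are the stand's, not the hole's: the level hole goes right through within 55 degrees of the y line; which way must be felt, or seen (a slot in the pin's top runs alike). Enter either end. The pin turns at a light touch (0.03 N m).
- hub_top (a point): On the pin's axis at the top of the arm's hub (58 mm diameter), 28 mm below pin_axis, 132 mm above the bench; axes as pin_axis. Round the pin above it stand a spacer of 34 mm diameter, then the white washer. The beam leaves the hub roughly to -y, its top 7 mm lower.
- tray: White tray, fixed to the bench, 200 mm (its x) by 160 mm (its y), rim 12 mm high, floor and rim 2 mm thick. Origin under its centre, at bench height.
- beam_top (a point): Point on the top of the swing arm's beam, 100 mm out from the kingpin's axis, 125 mm above the bench; x runs out along the beam. The arm (2.6 kg) turns about the kingpin against stiff friction (0.8 N m). It carries a video microscope, 366 mm out and reaching 316 mm above the bench.
- vial: Amber glass vial with a white cap, 28 mm in diameter and 55 mm tall, standing. Origin at its underside.
- dish: Closed flat glass dish, 66 mm in diameter and 16 mm high. Origin at its underside.
- hex_key: Dark steel hex key, 90 mm long with a 28 mm short leg, 6 mm thick, lying flat; x along the long leg. Origin at the middle of the long leg, at its underside.
- tweezers: Flat steel tweezers, about 120 mm long, 25 mm wide and 3 mm high; x along them. Origin at their middle, at the underside.
Not all that is in view belongs to the job. Leave any green look-alike of the part that bears clip_seat alone.

How it is judged:
By the outcome, as a careful person would: the job done as asked, in the order asked, and still so for the second after the job is handed in, with the robot touching nothing.
It also fails if it takes over 72 s, if anything falls off the work surface, if the arm or the gripper's body presses on something with over 40 N, if the wrist force passes 120 N, or if a joint passes its speed limit or range.

## Working session

There is one attempt and no reset: what is moved stays moved. The work goes in short steps, Python scripts to look and compute and a tool call to move; the robot and the scene stay as the last step left them, time stands still between calls to the robot, and variables do not carry over. Pictures are saved under pics/ and viewed, and the job is handed in when it is done.

Besides the shell and the picture viewer there is one more tool, called after "Call:" by a JSON object that holds its "api" and its "payload", one argument or row to a line. play_rows: Moves the arm, as the interface text tells. Its arguments: {"type":"object","properties":{"increments":{"type":"array"},"newtons":{"type":"number"}},"required":["increments"]}

```bash
mkdir -p pics; ls; python3 - <<'E'
from workcell import env
import cv2
for n in ["scene","top","wrist"]:
    s=env.state() 
    cv2.imwrite(f"pics/{n}0.png",env.grab_frame(n)[:,:,::-1]); print(n,env.calibration(n))
print(env.state())
E
```

```text
pics
scene {'fx': 444.79139990255476, 'fy': 444.79139990255476, 'cx': 322.814892095601, 'cy': 242.01375611335854, 'R': array([[ 0.18432185,  0.98273698, -0.01592127],
       [ 0.63517706, -0.1314641 , -0.76109612],
       [-0.75005037,  0.13017382, -0.64844369]]), 't': array([-147.90063424, -280.3607021 , 1421.89657479])}
top {'fx': 491.41953318566885, 'fy': 491.41953318566885, 'cx': 316.12796554687503, 'cy': 233.92150649956812, 'R': array([[-0.01273149, -0.99955037,  0.02714731],
       [-0.99702441,  0.01062567, -0.0763507 ],
       [ 0.07602791, -0.02803859, -0.99671139]]), 't': array([ 49.35240625, 601.09446196, 939.63510774])}
wrist {'fx': 432.945447435433, 'fy': 432.945447435433, 'cx': 318.391651373493, 'cy': 229.1438768365852, 'hand_eye': array([[-3.83280468e-04, -9.67319802e-01, -2.53559171e-01,
         7.22280289e+01],
       [ 9.99999915e-01, -4.09502697e-04,  5.06376181e-05,
        -8.15709740e-01],
       [-1.52815935e-04, -2.53559130e-01,  9.67319877e-01,
        -1.56710327e+02],
       [ 0.00000000e+00,  0.00000000e+00,  0.00000000e+00,
         1.00000000e+00]])}
{'time_s': 0.15, 'qpos': array([-6.54879326e+01,  1.83423097e+01,  8.96912321e+01,  1.05326021e-04,
        7.20440159e+01, -1.14548916e+00]), 'qvel': array([ 0.00530529, -0.21688466, -0.17539476,  0.00417504, -0.03080993,
        0.00593938]), 'effort': array([-1.35914865e-04, -4.12772691e+01, -2.32154381e+01,  7.26695429e-02,
        4.33521846e-02, -8.60655086e-05]), 'ee_pos': array([ 248.82123132, -517.96387731,  227.31662572]), 'ee_rot': array([-1.79922460e+02, -1.65060270e-03,  2.56575229e+01]), 'force': array([ 0.5398515 , -0.32628336, -0.11642276]), 'torque': array([0.04309866, 0.0521409 , 0.02186829]), 'gripper_width': 91.16196511676377}
```

View pics/scene0.png

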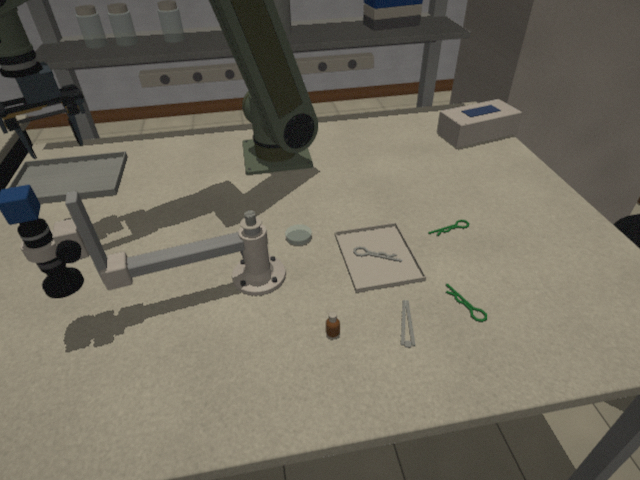

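View pics/top0.png

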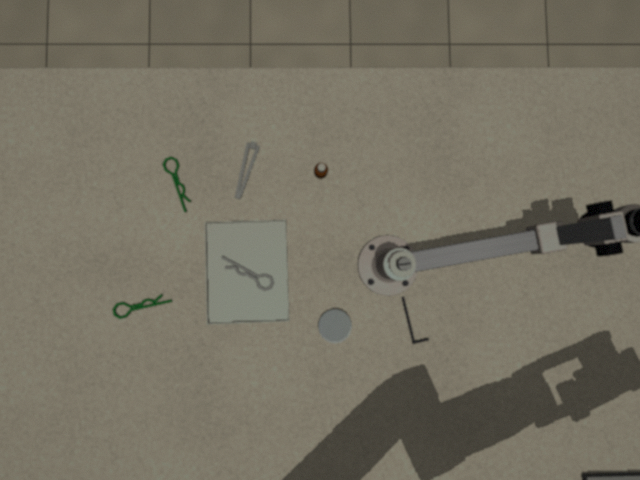

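View pics/wrist0.png

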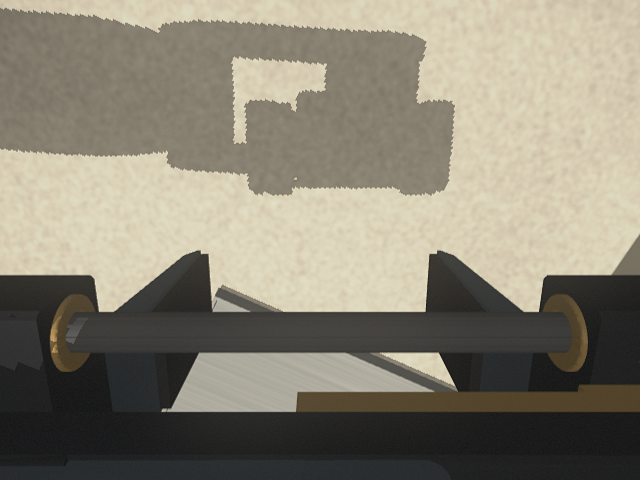

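```bash
cat > h.py <<'E'
from workcell import env
import cv2, numpy as np
from scipy.spatial.transform import Rotation as Ro
def snap(n,name):
    s=env.state(); im=env.grab_frame(n)[:,:,::-1].copy(); cv2.imwrite(f"pics/{name}.png",im); np.save(f"pics/{name}.npy",np.r_[s['ee_pos'],s['ee_rot']]); return s,im
def crop(name,x0,y0,x1,y1,k):
    im=cv2.imread(f"pics/{name}.png")[y0:y1,x0:x1]; cv2.imwrite(f"pics/{name}_c{x0}_{y0}_{k}.png",cv2.resize(im,None,fx=k,fy=k,interpolation=cv2.INTER_CUBIC))
def cam(n,pose=None):
    c=env.calibration(n)
    if n=="wrist":
        T=np.eye(4);T[:3,:3]=Ro.from_euler('xyz',pose[3:],degrees=True).as_matrix();T[:3,3]=pose[:3]
        M=np.linalg.inv(T@c['hand_eye']);R,t=M[:3,:3],M[:3,3]
    else: R,t=c['R'],c['t']
    return c,R,t
def px2w(n,uv,z,pose=None):
    c,R,t=cam(n,pose); d=R.T@np.array([(uv[0]-c['cx'])/c['fx'],(uv[1]-c['cy'])/c['fy'],1]); o=-R.T@t
    return o+d*(z-o[2])/d[2]
def w2px(n,X,pose=None):
    c,R,t=cam(n,pose); p=R@np.array(X,float)+t
    return np.array([c['fx']*p[0]/p[2]+c['cx'],c['fy']*p[1]/p[2]+c['cy']])
E
python3 - <<'E'
from h import *
crop("top0",195,210,295,330,6)
crop("top0",350,225,450,305,8)
E
```

```text
(no output)
```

View pics/top0_c195_210_6.png

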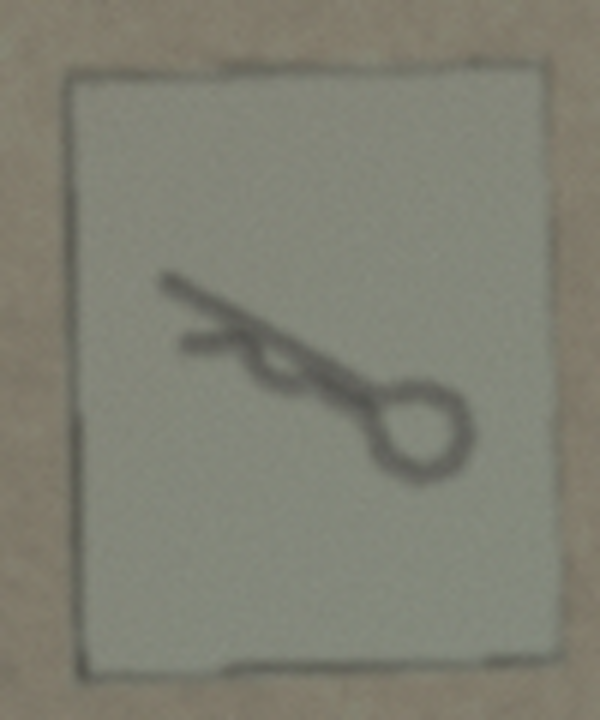

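View pics/top0_c350_225_8.png

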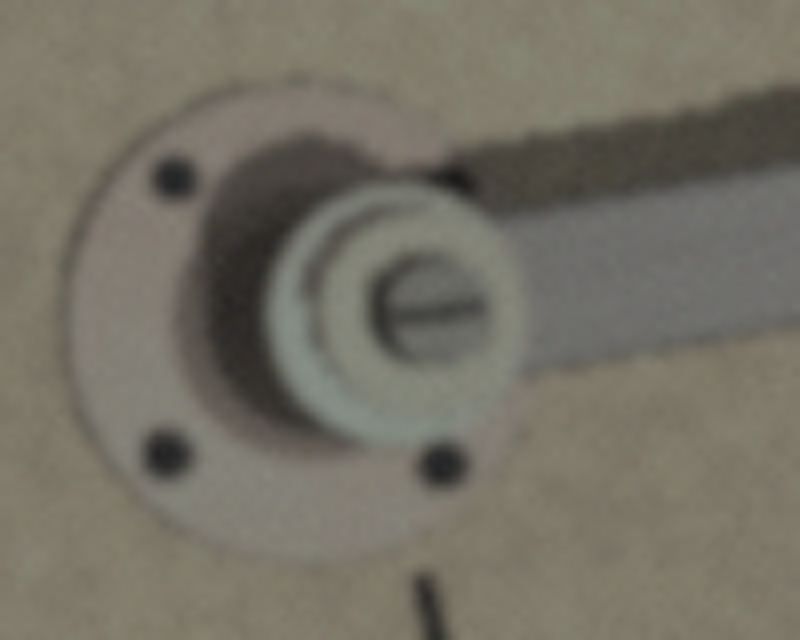

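```bash
python3 - <<'E'
from h import *
a=px2w("top",(195+165/6,210+278/6),5);l=px2w("top",(195+422/6,210+432/6),5)
print("tip",a,"loop",l,np.hypot(*(a-l)[:2]))
d=a-l;print(np.degrees(np.arctan2(d[1],d[0])))
for c in [(68,75),(548,65),(562,658),(83,678)]: print(px2w("top",(195+c[0]/6,210+c[1]/6),12))
p1=px2w("top",(350+398/8,225+318/8),176);p2=px2w("top",(350+485/8,225+303/8),176)
pc=px2w("top",(350+432/8,225+308/8),176)
print(p1,p2,pc,np.degrees(np.arctan2(*(p1-p2)[1::-1])))
E
```

```text
tip [560.51852913 227.43343877   5.        ] loop [508.91437618 143.26586289   5.        ] 98.72775410635722
58.487037580499624
[627.28852899 258.11059183  12.        ]
[629.02549578 100.6880302   12.        ]
[435.34984553  97.71588186  12.        ]
[431.32565813 252.45946743  12.        ]
[537.63354178 -90.1827406  176.        ] [ 540.48900965 -108.23870202  176.        ] [539.59757982 -97.25771148 176.        ] 98.98664060698418
```

Call:
{"api": "play_rows", "payload": {
  "increments": [
    [18.6, 47.2, 0, 2.46, 0.4],
    [18.6, 47.2, 0, 2.46, 0.4],
    [18.6, 47.2, 0, 2.46, 0.4],
    [18.6, 47.2, 0, 2.46, 0.4],
    [18.6, 47.2, 0, 2.46, 0.4],
    [18.6, 47.2, 0, 2.46, 0.4],
    [18.6, 47.2, 0, 2.46, 0.4],
    [18.6, 47.2, 0, 2.46, 0.4],
    [18.6, 47.2, 0, 2.46, 0.4],
    [18.6, 47.2, 0, 2.46, 0.4],
    [18.6, 47.2, -22, 2.46, 0.4],
    [18.6, 47.2, -22, 2.46, 0.4],
    [18.6, 47.2, -22, 2.46, 0.4],
    [18.6, 47.2, -22, 2.46, 0.4],
    [0, 0, 0, 0, 0.4],
    [0, 0, 0, 0, 0.4]
  ],
  "newtons": 40
}}

```text
time_s: 2.15
ee_pos: [509.0, 142.1, 139.8]
ee_rot: [-180.0, 0.1, 60.1]
force: [0.1, 0.3, 0.0]
gripper_width: 54.9
```

```bash
python3 - <<'E'
from h import *
s,im=snap("wrist","w1"); print(s)
E
```

```text
{'time_s': 2.15, 'qpos': array([ 1.43721787e+01,  1.84144659e+01,  1.03247375e+02, -3.19262155e-02,
        5.83998462e+01,  4.42754571e+01]), 'qvel': array([-1.20210299, -1.22336734,  0.04401452,  0.01206822, -0.06431371,
        0.02151384]), 'effort': array([ 7.92350639e-01, -3.75566339e+01, -2.04496086e+01,  1.13846802e-01,
       -5.24128438e-02,  4.09228039e-05]), 'ee_pos': array([508.95255851, 142.12735572, 139.80127158]), 'ee_rot': array([-1.79974800e+02,  6.25236064e-02,  6.01134789e+01]), 'force': array([0.05715924, 0.3073036 , 0.02894921]), 'torque': array([ 0.02234216, -0.04412917,  0.03917223]), 'gripper_width': 54.87538745476926}
```

View pics/w1.png

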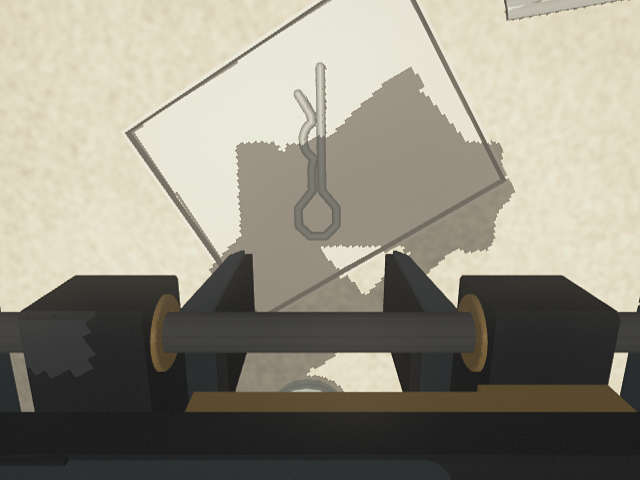

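```bash
python3 - <<'E'
from h import *
crop("w1",270,50,370,250,4)
P=np.load("pics/w1.npy")
l=px2w("wrist",(317.5,214.5),5,P);t=px2w("wrist",(320.5,65),5,P);u=px2w("wrist",(320.5,170),5,P)
print(l,t,u,np.hypot(*(l-t)[:2]),np.degrees(np.arctan2(*(t-u)[1::-1])),np.degrees(np.arctan2(*(t-l)[1::-1]))+1.7)
E
```

```text
[511.43597701 148.06470684   5.        ] [561.48216772 231.15790919   5.        ] [528.47830962 173.61713176   5.        ] 97.0005230957863 60.16256536509385 60.639872097738106
```

View pics/w1_c270_50_4.png

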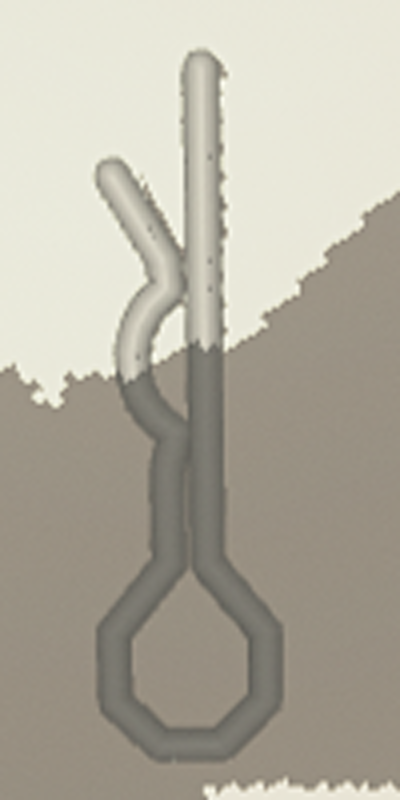

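```bash
python3 - <<'E'
from h import *
P=np.load("pics/w1.npy")
f=lambda u,v:px2w("wrist",(u,v),5,P)[:2]
t=f(320,62.5);u=f(321.5,188);b=f(317.5,240.5);l=f(317.5,215.5)
e=(t-u)/np.hypot(*(t-u));print(t,u,b,l,np.degrees(np.arctan2(e[1],e[0])),(t-b)@e,(t-l)@e)
n=np.array([-e[1],e[0]]);print((l-t)@n)
c=t-117*e+17*e+3*n;print(c, b+17*e)
E
```

```text
[561.94740126 232.60417312] [522.99622854 162.69446492] [502.11371254 131.87799676] [511.08283573 147.45153013] 60.875022035847486 117.11239981461995 99.14256405114801
2.9880807865344616
[510.65509557 146.70830955] [510.38788884 146.72851886]
```

Call:
{"api": "play_rows", "payload": {
  "increments": [
    [1.4, 4.5, -30, 0.6, 0.4],
    [0, 0, -40, 0, 0.4],
    [0, 0, -30, 0, 0.4],
    [0, 0, -15, 0, 0.4],
    [0, 0, -6.5, 0, 0.4],
    [0, 0, 0, 0, 0.4]
  ]
}}

```text
time_s: 2.95
ee_pos: [511.3, 146.8, 19.1]
ee_rot: [179.9, -0.0, 60.7]
force: [0.7, -0.4, -1.3]
gripper_width: 54.4
```

```bash
python3 - <<'E'
from h import *
s,im=snap("wrist","w2"); print(s['ee_pos'],s['force'],w2px("wrist",[510.6,146.8,5],np.load("pics/w2.npy")))
E
```

```text
[511.28512725 146.77864055  19.12096081] [ 0.74052055 -0.41618113 -1.27475805] [317.20896858 293.09578975]
```

View pics/w2.png

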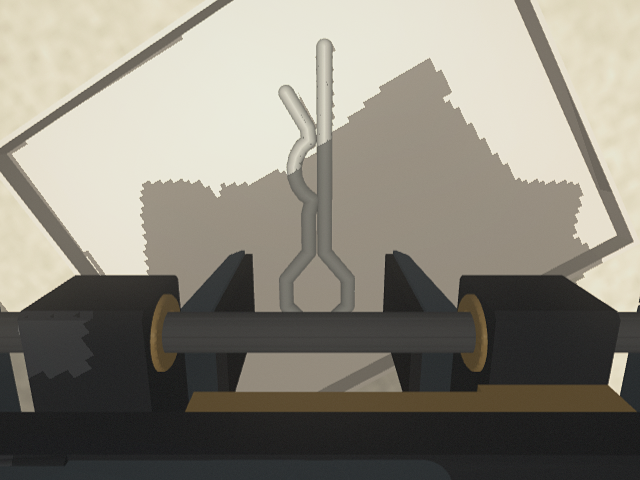

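Call:
{"api": "play_rows", "payload": {
  "increments": [
    [-0.4, 0.2, -1.5, 0, 0.4],
    [0, 0, 0, 0, 0.7],
    [0, 0, 0, 0, 1],
    [0, 0, 0, 0, 1],
    [0, 0, 0, 0, 1],
    [0, 0, 0, 0, 1]
  ],
  "newtons": 40
}}

```text
time_s: 3.75
ee_pos: [510.5, 147.3, 17.1]
ee_rot: [180.0, -0.0, 60.7]
force: [-0.2, 0.4, 0.4]
gripper_width: 30.2
```

Call:
{"api": "play_rows", "payload": {
  "increments": [
    [0, 0, 5, 0, 1],
    [0, 0, 15, 0, 1],
    [0, 0, 40, 0, 1],
    [0, 0, 60, 0, 1],
    [0, 0, 60, 0, 1],
    [0, 0, 23, 0, 1],
    [0, 0, 0, 0, 1],
    [0, 0, 0, 0, 1]
  ]
}}

```text
time_s: 4.75
ee_pos: [509.4, 146.9, 218.9]
ee_rot: [-179.9, 0.1, 60.7]
force: [0.3, -0.1, -0.7]
gripper_width: 30.8
```

```bash
python3 - <<'E'
from h import *
s,im=snap("wrist","w3"); print(s['ee_pos'],s['force'],s['ee_rot'],s['gripper_width'])
E
```

```text
[509.40961272 146.89411792 218.91393031] [ 0.28378518 -0.10089349 -0.74962043] [-1.79910517e+02  9.64022015e-02  6.06961110e+01] 30.83934135105616
```

View pics/w3.png

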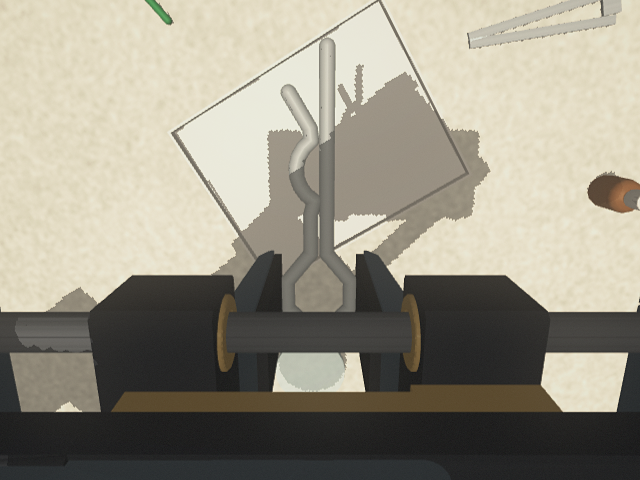

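Call:
{"api": "play_rows", "payload": {
  "increments": [
    [6, -46, 0, 4.8, 1],
    [6, -46, 0, 4.8, 1],
    [6, -46, 0, 4.8, 1],
    [6, -46, 0, 4.8, 1],
    [6, -46, 0, 4.8, 1],
    [6, -46, 0, 4.8, 1],
    [6, -46, 0, 4.8, 1],
    [6, -46, 0, 4.8, 1],
    [0, 0, 0, 0, 1],
    [0, 0, 0, 0, 1]
  ]
}}

```text
time_s: 6.05
ee_pos: [557.7, -220.2, 218.4]
ee_rot: [-179.9, -0.1, 99.0]
force: [0.3, 0.2, -0.0]
gripper_width: 30.5
```

```bash
python3 - <<'E'
from h import *
s,im=snap("wrist","w4"); print(s['ee_pos'],s['force'],s['ee_rot'],s['gripper_width'])
E
```

```text
[ 557.6730386  -220.18955577  218.41156879] [ 0.30211851  0.22128286 -0.03344647] [-1.79856745e+02 -1.32512560e-01  9.90460270e+01] 30.501318068341067
```

View pics/w4.png

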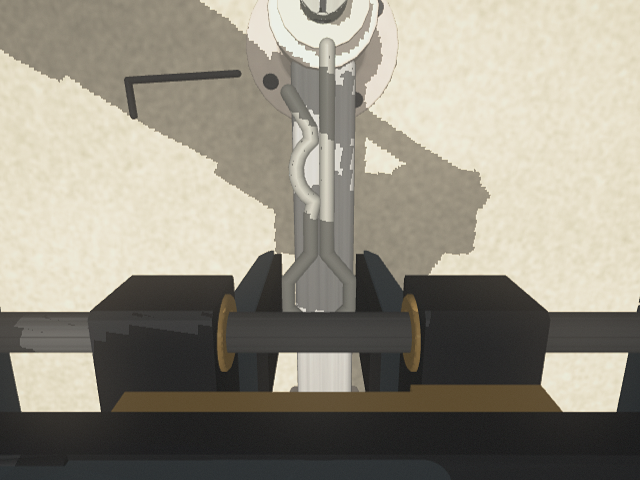

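Call:
{"api": "play_rows", "payload": {
  "increments": [
    [-22, 20, 0, 0, 1],
    [-22, 20, 0, 0, 1],
    [0, 0, 0, 0, 1],
    [0, 0, 0, 0, 1],
    [0, 0, 0, 0, 1]
  ]
}}

```text
time_s: 6.72
ee_pos: [515.1, -181.0, 219.9]
ee_rot: [180.0, 0.0, 99.1]
force: [-0.3, -0.3, -1.1]
gripper_width: 30.5
```

```bash
python3 - <<'E'
from h import *
s,im=snap("wrist","w5"); print(s['ee_pos'],s['force'],s['ee_rot'],s['gripper_width'])
crop("w5",320,0,480,150,5)
E
```

```text
[ 515.09918358 -180.97337577  219.92937667] [-0.27098987 -0.2553027  -1.06332859] [1.79970604e+02 1.93015562e-02 9.91118565e+01] 30.501513971401646
```

View pics/w5.png

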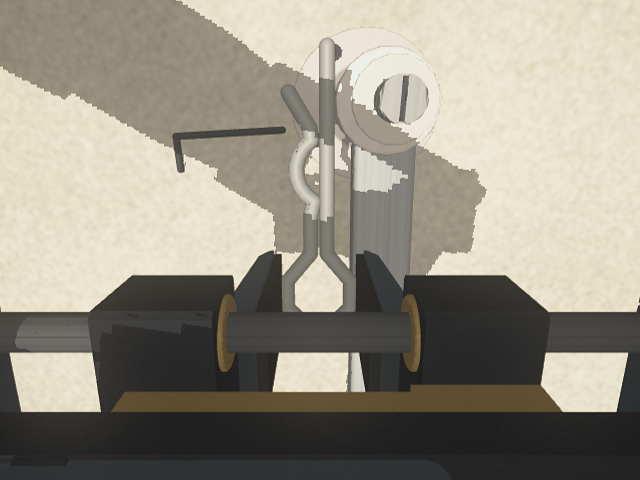

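View pics/w5_c320_0_5.png

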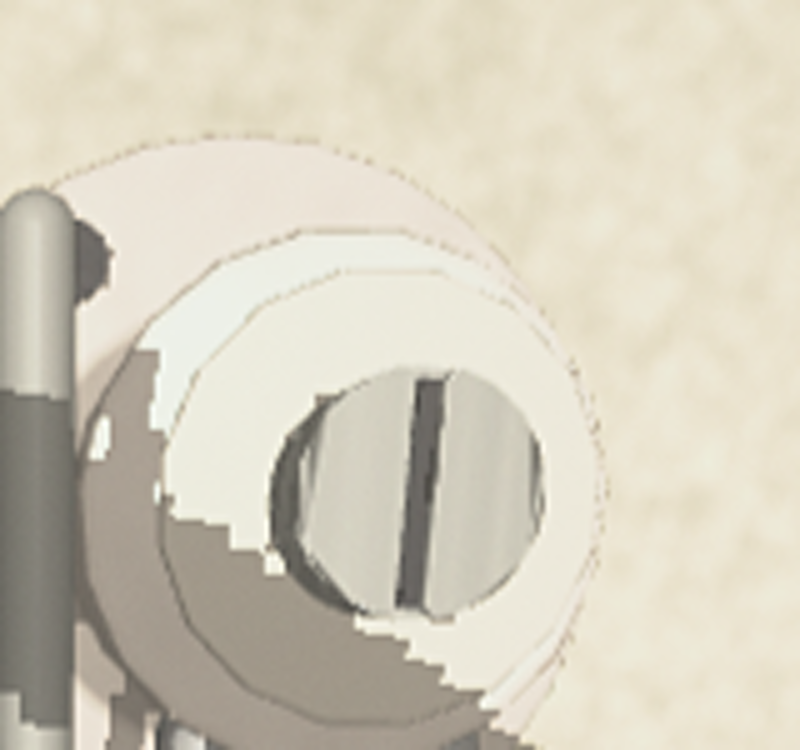

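```bash
python3 - <<'E'
from h import *
P=np.load("pics/w5.npy")
a=px2w("wrist",(405.8,75),176,P);b=px2w("wrist",(402,121.4),176,P);c=px2w("wrist",(404,98.4),176,P)
d=a-b;print(a,b,c,np.hypot(*d[:2]),np.degrees(np.arctan2(d[1],d[0])))
# washer centre, z=154.5 : x extents crop(165..605), y(270..725)
w=px2w("wrist",(320+384/5,497/5),154.5,P);print(w)
# clip tip/leg in tool frame at 12 below TCP
z=P[2]-12
R=Ro.from_euler('xyz',P[3:],degrees=True).as_matrix()
for uv in [(327.3,38.5),(327.3,60),(326.5,240)]:
    X=px2w("wrist",uv,z,P);print(uv,X,R.T@(X-P[:3]))
E
```

```text
[539.45869049 -86.42619076 176.        ] [ 541.88678676 -106.01900201  176.        ] [540.71840242 -96.17123739 176.        ] 19.742692432533556 97.06452751116737
[541.22400154 -95.77005534 154.5       ]
(327.3, 38.5) [503.26996511 -82.36396718 207.92937667] [99.24240233  3.92993579 11.96858619]
(327.3, 60) [504.45763799 -89.54651085 207.92937667] [91.96241246  3.96517541 11.97105672]
(326.5, 240) [ 515.30329661 -157.12490809  207.92937667] [23.51924257  3.97208462 11.99411711]
```

Call:
{"api": "play_rows", "payload": {
  "increments": [
    [18.7, -18.6, 0, -1, 1],
    [18.7, -18.6, 0, -1.05, 1],
    [0, 0, -15, 0, 1],
    [0, 0, -20, 0, 1],
    [0, 0, -10, 0, 1],
    [0, 0, -3, 0, 1],
    [0, 0, 0, 0, 1],
    [0, 0, 0, 0, 1],
    [0, 0, 0, 0, 1]
  ]
}}

```text
time_s: 7.9
ee_pos: [552.0, -218.1, 172.6]
ee_rot: [179.9, 0.0, 97.0]
force: [0.3, 0.3, -0.3]
gripper_width: 30.2
```

```bash
python3 - <<'E'
from h import *
s,im=snap("wrist","w6"); print(s['ee_pos'],s['force'],s['ee_rot'],s['gripper_width'],s['qvel'])
crop("w6",270,0,390,120,5)
s,im=snap("scene","s6");crop("s6",200,180,300,280,6)
print(env.state()['ee_pos'])
E
```

```text
[ 552.02529689 -218.08775452  172.56749686] [ 0.28401058  0.30329118 -0.34296575] [1.79937258e+02 3.12029305e-02 9.70492844e+01] 30.208111239422667 [-0.02067356  0.12832501  0.11030369 -0.03175303 -0.07271362 -0.04434124]
[ 551.88999365 -218.07140767  172.33326839]
```

View pics/w6_c270_0_5.png

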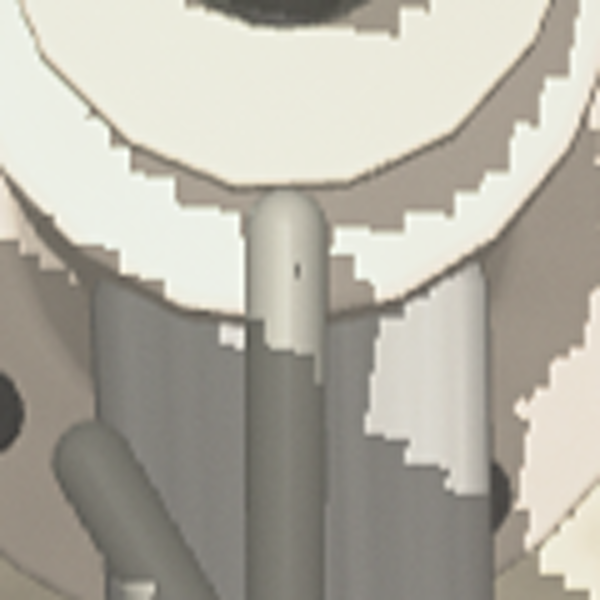

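View pics/s6_c200_180_6.png

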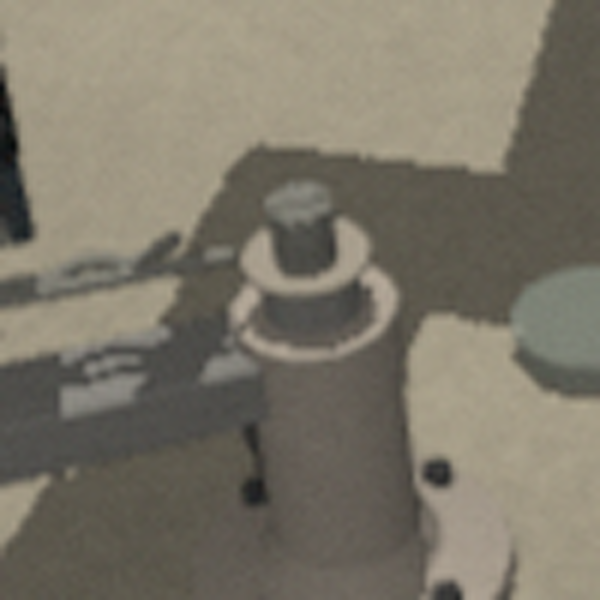

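Call:
{"api": "play_rows", "payload": {
  "increments": [
    [-0.62, 5, -0.2, 0, 1],
    [-0.62, 5, 0, 0, 1],
    [-0.48, 4, 0, 0, 1],
    [0, 0, 0, 0, 1],
    [0, 0, 0, 0, 1]
  ]
}}

```text
time_s: 8.62
ee_pos: [550.1, -204.0, 171.8]
ee_rot: [180.0, 0.0, 97.1]
force: [-0.4, 0.9, 0.2]
gripper_width: 30.2
```

```bash
python3 - <<'E'
from h import *
s,im=snap("wrist","w7"); print(s['ee_pos'],s['force'],s['torque'],s['ee_rot'],s['gripper_width'])
crop("w7",270,0,390,120,5)
for z in (157,165): print(w2px("wrist",(540.7,-96.2,z),np.load("pics/w7.npy")))
E
```

```text
[ 550.08872814 -203.99422395  171.79351515] [-0.4154785   0.9060734   0.18068662] [-0.02147784 -0.08478092  0.04736572] [1.79991153e+02 5.68184159e-03 9.70552433e+01] 30.221070342146387
[327.3408598   13.42846132]
[327.80499417   8.12368244]
```

View pics/w7_c270_0_5.png

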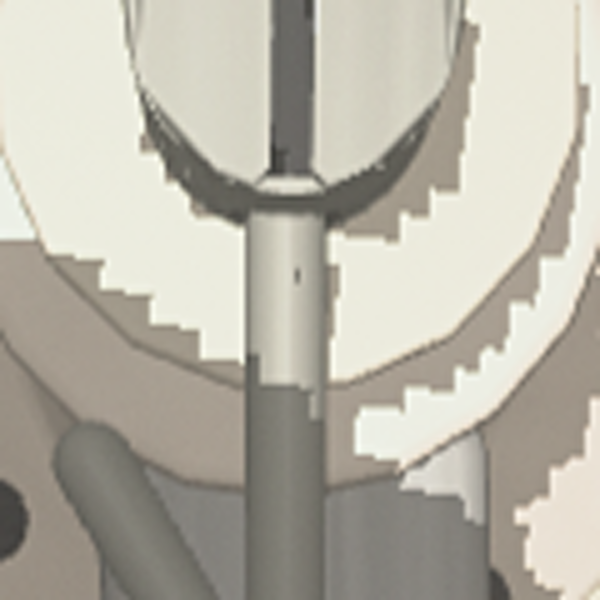

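Call:
{"api": "play_rows", "payload": {
  "increments": [
    [-0.62, 5, 0, 0, 1],
    [-0.62, 5, 0, 0, 1],
    [-0.48, 4, 0, 0, 1],
    [0, 0, 0, 0, 1],
    [0, 0, 0, 0, 1]
  ]
}}

```text
time_s: 9.3
ee_pos: [548.4, -190.0, 171.8]
ee_rot: [180.0, 0.0, 97.1]
force: [0.2, -0.7, -0.8]
gripper_width: 30.2
```

```bash
python3 - <<'E'
from h import *
s,im=snap("wrist","w8"); print(s['ee_pos'],s['force'],s['torque'],s['ee_rot'],s['gripper_width'])
crop("w8",270,0,390,120,5)
E
```

```text
[ 548.38195934 -190.01610546  171.81755393] [ 0.1560631  -0.7062612  -0.76133422] [ 0.0110908  -0.09990631 -0.01884442] [1.79990212e+02 7.79550874e-03 9.70558571e+01] 30.22027938847218
```

View pics/w8_c270_0_5.png

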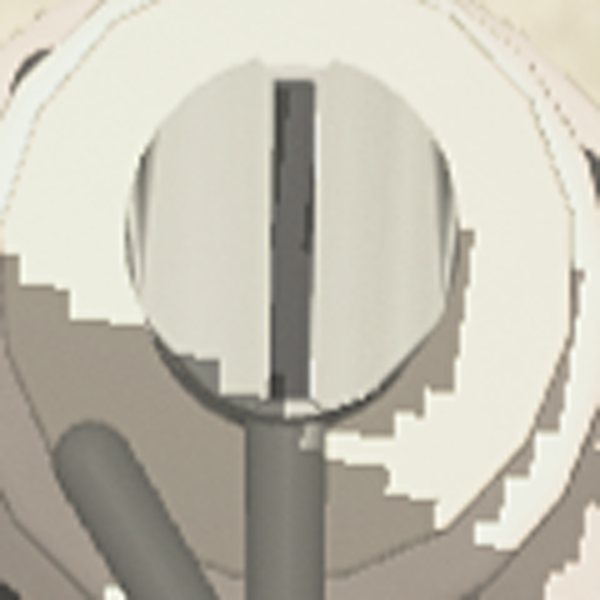

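Call:
{"api": "play_rows", "payload": {
  "increments": [
    [-0.49, 4, 0, 0, 1],
    [-0.49, 4, 0, 0, 1],
    [-0.49, 4, 0, 0, 1],
    [-0.49, 4, 0, 0, 1],
    [0, 0, 0, 0, 1],
    [0, 0, 0, 0, 1]
  ]
}}

```text
time_s: 10.1
ee_pos: [545.9, -173.9, 171.7]
ee_rot: [-179.9, -0.0, 97.1]
force: [-2.2, -1.0, -1.5]
gripper_width: 30.4
```

```bash
python3 - <<'E'
from h import *
s,im=snap("wrist","w9"); print(s['ee_pos'],s['force'],s['torque'],s['ee_rot'],s['gripper_width'])
crop("w9",230,0,430,150,4)
E
```

```text
[ 545.94915088 -173.94631184  171.65020301] [-2.19454333 -0.98769275 -1.46982638] [-0.19863881  0.25971563  0.12755009] [-1.79949403e+02 -1.61198000e-02  9.70577209e+01] 30.385797710377943
```

View pics/w9.png

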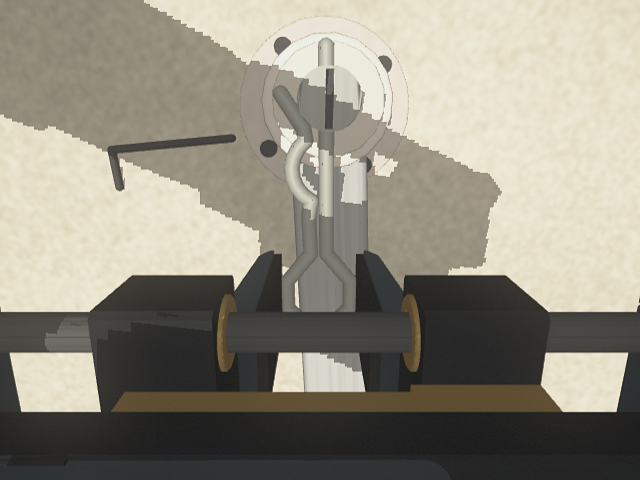

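Call:
{"api": "play_rows", "payload": {
  "increments": [
    [0.0, 4, 0.2, 0, 1],
    [-0.49, 4, 0, 0, 1],
    [-0.49, 4, 0, 0, 1],
    [0, 0, 0, 0, 1],
    [0, 0, 0, 0, 1]
  ]
}}

```text
time_s: 10.78
ee_pos: [544.5, -161.9, 171.6]
ee_rot: [-179.9, -0.0, 97.1]
force: [-3.8, -1.6, -1.0]
gripper_width: 30.9
```

```bash
python3 - <<'E'
from h import *
s,im=snap("wrist","w10"); print(s['ee_pos'],s['force'],s['torque'],s['ee_rot'],s['gripper_width'])
crop("w10",230,0,430,150,4)
E
```

```text
[ 544.50871139 -161.8500575   171.64626783] [-3.83045619 -1.62482951 -1.00935457] [-0.34266341  0.72958538  0.29567842] [-1.79881097e+02 -4.16866748e-02  9.70620842e+01] 30.853628323885047
```

View pics/w10.png

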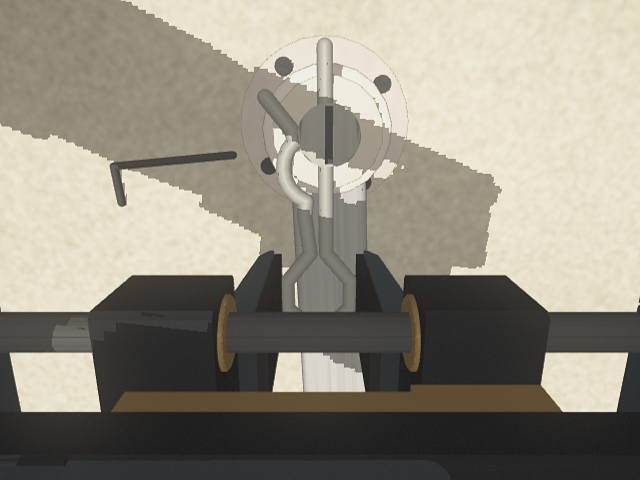

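Call:
{"api": "play_rows", "payload": {
  "increments": [
    [-0.8, 4, 0, 0, 1],
    [-0.79, 4, 0, 0, 1],
    [-0.49, 4, 0, 0, 1],
    [0, 0, 0, 0, 1],
    [0, 0, 0, 0, 1]
  ]
}}

```text
time_s: 11.45
ee_pos: [543.2, -149.1, 171.8]
ee_rot: [-180.0, -0.1, 97.0]
force: [-3.9, 3.9, -1.4]
gripper_width: 30.3
```

```bash
python3 - <<'E'
from h import *
s,im=snap("wrist","w11"); print(s['ee_pos'],s['force'],s['torque'],s['ee_rot'],s['gripper_width'])
crop("w11",230,30,400,210,4)
E
```

```text
[ 543.17994926 -149.06345898  171.84322509] [-3.94424883  3.9167624  -1.37068589] [0.64009852 0.61740529 0.13746412] [-1.79990840e+02 -1.07216777e-01  9.70367494e+01] 30.307817961744565
```

View pics/w11_c230_30_4.png

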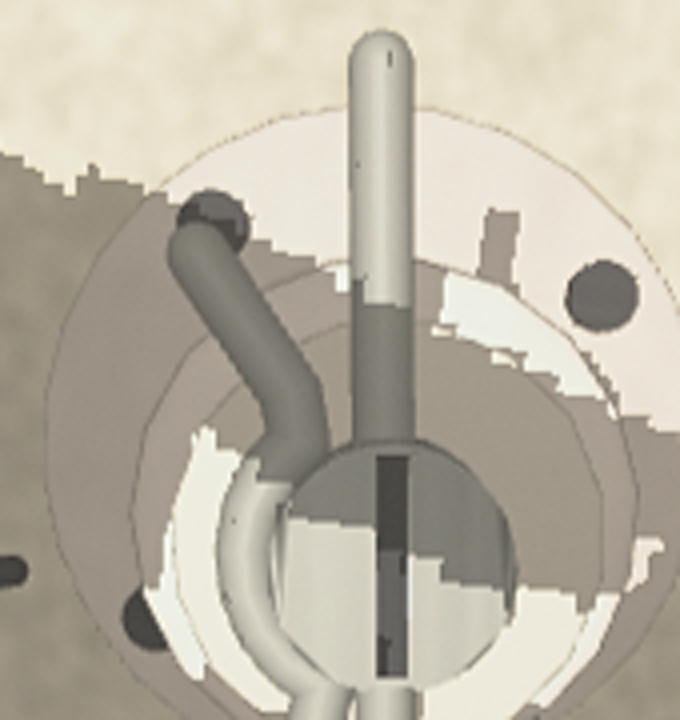

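Call:
{"api": "play_rows", "payload": {
  "increments": [
    [-0.5, 1.2, 0, 0, 1],
    [-0.4, 0.6, 0, 0, 1],
    [0, 0, 0, 0, 1],
    [0, 0, 0, 0, 1]
  ]
}}

```text
time_s: 12.0
ee_pos: [542.7, -148.5, 172.1]
ee_rot: [180.0, 0.0, 97.0]
force: [-2.6, 0.3, -1.2]
gripper_width: 30.4
```

```bash
python3 - <<'E'
from h import *
s,im=snap("wrist","w12"); print(s['ee_pos'],s['force'],s['torque'],s['ee_rot'],s['gripper_width'])
crop("w12",230,30,400,210,4)
E
```

```text
[ 542.71125573 -148.52333396  172.12122902] [-2.59823828  0.28275189 -1.17676402] [-0.01009589  0.38155701  0.14141411] [1.79952694e+02 3.57404864e-02 9.70377605e+01] 30.360078150341927
```

View pics/w12_c230_30_4.png

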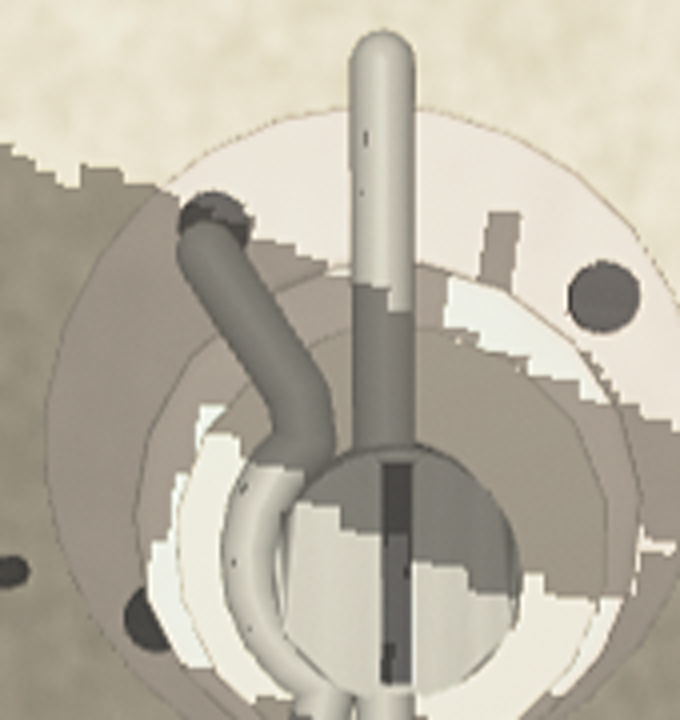

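```bash
python3 - <<'E'
from h import *
P=np.load("pics/w12.npy")
t=px2w("wrist",(325.5,37.2),160,P);p=px2w("wrist",(329.2,173.3),176,P)
e=np.array([np.cos(np.radians(97.05)),np.sin(np.radians(97.05))]);print(t,p,(t-p)[:2]@e,(t-p)[:2]@[e[1],-e[0]])
E
```

```text
[533.72212548 -49.16658456 160.        ] [540.69986526 -95.73254549 176.        ] 47.07031145974013 -1.2096895593917865
```

Call:
{"api": "play_rows", "payload": {
  "increments": [
    [-0.12, 1, 0, 0, 1],
    [0, 0, 0, 0, 1],
    [0, 0, 0, 0, 1]
  ]
}}

```text
time_s: 12.42
ee_pos: [542.6, -148.0, 172.2]
ee_rot: [180.0, 0.1, 97.1]
force: [-1.1, -4.0, -0.6]
gripper_width: 30.2
```

```bash
python3 - <<'E'
from h import *
s,im=snap("wrist","w13"); print(s['ee_pos'],s['force'],s['torque'],s['ee_rot'],s['gripper_width'])
crop("w13",230,30,400,210,4)
E
```

```text
[ 542.56133879 -147.98796296  172.15920566] [-1.14257361 -4.0119759  -0.5651564 ] [-0.83060429  0.28651995  0.13122942] [1.79962295e+02 9.41045679e-02 9.70568674e+01] 30.226124125214454
```

View pics/w13_c230_30_4.png

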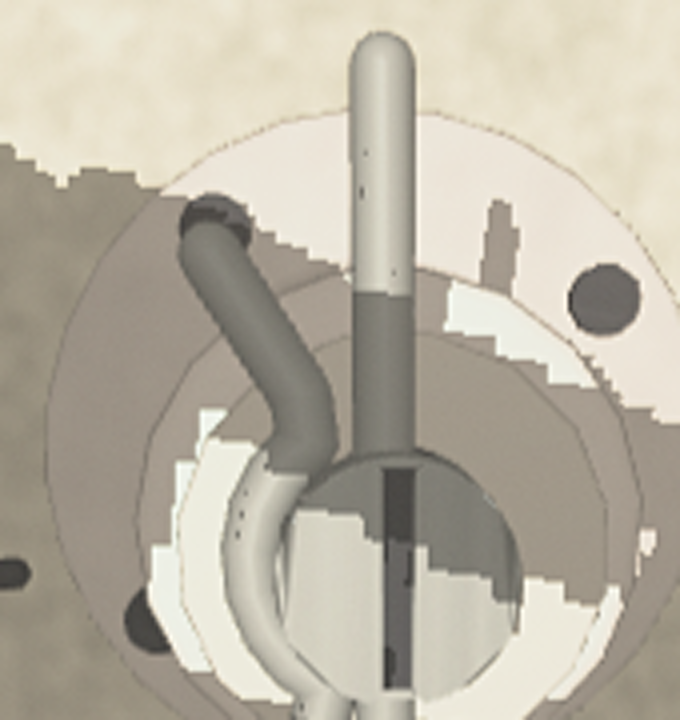

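Call:
{"api": "play_rows", "payload": {
  "increments": [
    [-0.1, -0.8, 0, 0, 1],
    [0, 0, 0, 0, 1],
    [0, 0, 0, 0, 0.62],
    [0, 0, 0, 0, 0.55],
    [0, 0, 0, 0, 0.5],
    [0, 0, 0, 0, 0.4],
    [0, 0, 0, 0, 0.4]
  ]
}}

```text
time_s: 13.35
ee_pos: [542.3, -147.9, 172.0]
ee_rot: [180.0, -0.0, 97.0]
force: [-1.0, -0.8, 0.9]
gripper_width: 54.4
```

```bash
python3 - <<'E'
from h import *
s,im=snap("wrist","w14"); print(s['ee_pos'],s['force'],s['torque'],s['ee_rot'],s['gripper_width'])
s,im=snap("scene","s14");crop("s14",180,180,300,280,6)
E
```

```text
[ 542.26182847 -147.92446118  172.01000456] [-0.95226723 -0.77765326  0.90633529] [-0.01985606 -0.11185119 -0.0234152 ] [ 1.79982340e+02 -7.08832627e-03  9.70450734e+01] 54.41646586387947
```

View pics/w14.png

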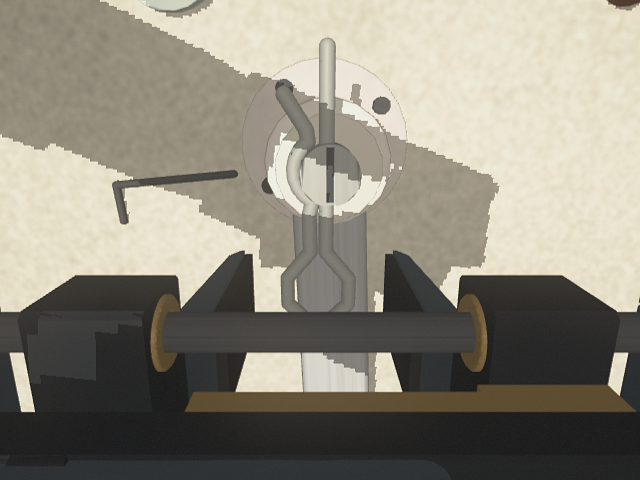

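View pics/s14_c180_180_6.png

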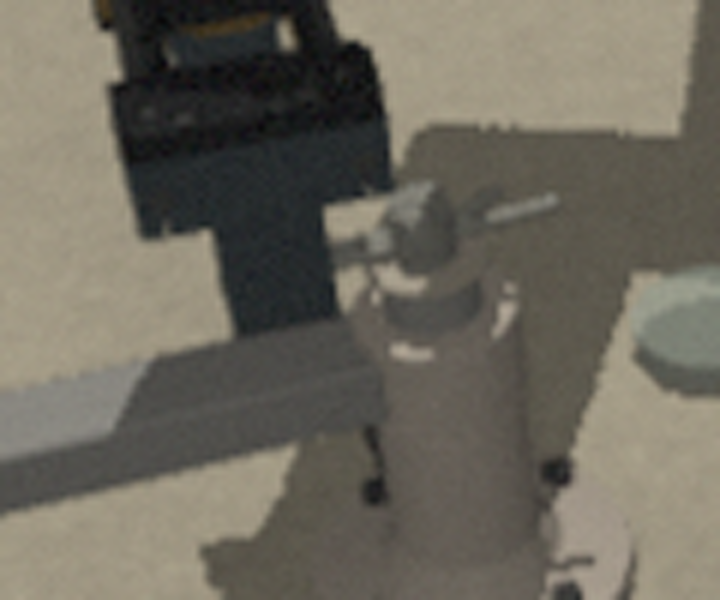

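Call:
{"api": "play_rows", "payload": {
  "increments": [
    [0, 0, 10, 0, 0.4],
    [0, 0, 25, 0, 0.4],
    [0, 0, 25, 0, 0.4],
    [-3, -25, 0, 0, 0.4],
    [0, 0, 0, 0, 0.4],
    [0, 0, 0, 0, 0.4],
    [0, 0, 0, 0, 0.4]
  ]
}}

```text
time_s: 14.32
ee_pos: [539.1, -172.4, 231.8]
ee_rot: [-180.0, -0.0, 97.1]
force: [0.2, -0.3, -0.0]
gripper_width: 54.7
```

```bash
python3 - <<'E'
from h import *
s,im=snap("wrist","w15"); print(s['ee_pos'],s['force'],s['ee_rot'],s['gripper_width'])
crop("w15",230,0,430,260,3)
s,im=snap("scene","s15");crop("s15",180,180,300,280,6);snap("top","t15");crop("t15",350,225,450,305,8)
E
```

```text
[ 539.12645431 -172.3885143   231.79846252] [ 0.23389574 -0.26785865 -0.02239753] [-1.79980282e+02 -3.34425721e-02  9.70751499e+01] 54.71515666409662
```

View pics/w15.png

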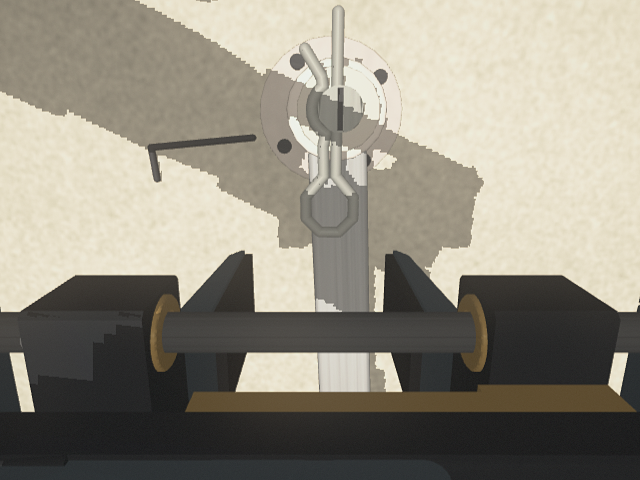

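View pics/s15_c180_180_6.png

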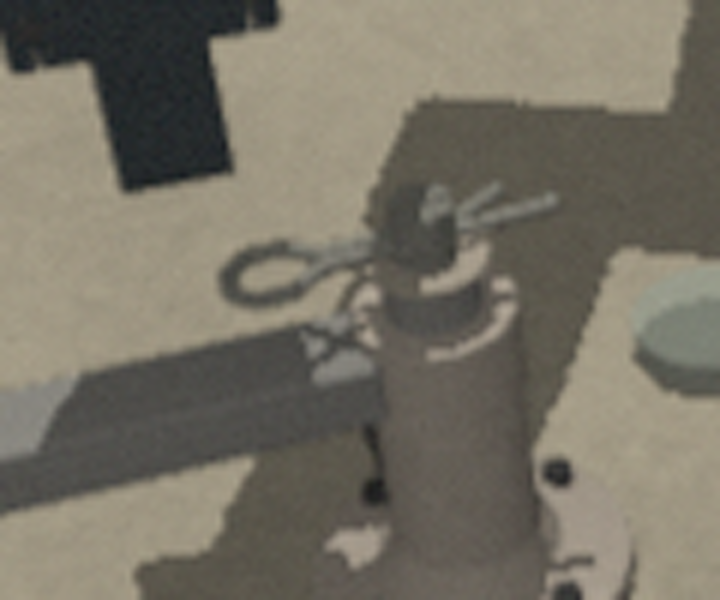

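View pics/t15_c350_225_8.png

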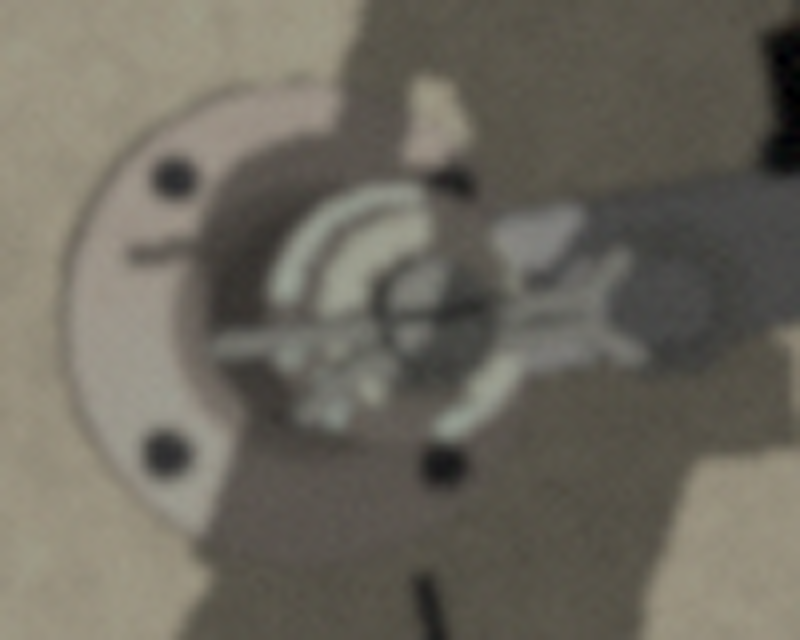

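View pics/w15_c230_0_3.png

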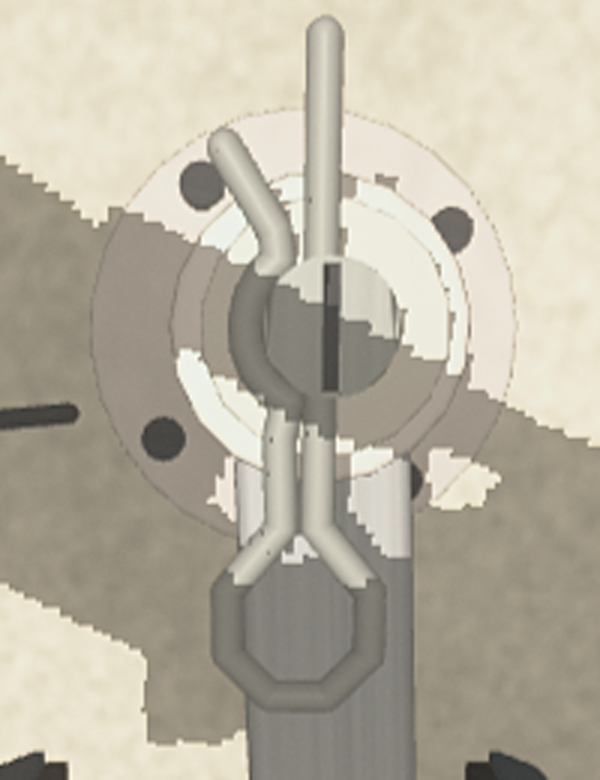

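```bash
python3 - <<'E'
from h import *
P=np.load("pics/w15.npy")
f=lambda u,v,z:px2w("wrist",(230+u/3,v/3),z,P)
p=f(330,328,176)
for zt,zb in [(160,160),(163,157),(164,155),(157,163)]:
    t=f(325,14,zt);b=f(298,712,zb);l=f(211,625,zb);r=f(385,625,zb)
    e=np.array([np.cos(np.radians(97.05)),np.sin(np.radians(97.05))]);n=np.array([-e[1],e[0]])
    print(zt,zb,"len",np.linalg.norm(t-b),"tip-pin",(t-p)[:2]@e,"lat",(t-p)[:2]@n,"loopw",np.linalg.norm(l-r), "back-pin",(p-b)[:2]@e)
t=f(325,14,160);q=f(319,500,160);d=t-q;print("leg yaw",np.degrees(np.arctan2(d[1],d[0])))
a=f(331,265,176);b=f(330.5,390,176);d=a-b;print("slot",np.degrees(np.arctan2(d[1],d[0])),p)
E
```

```text
160 160 len 116.18359831466587 tip-pin 48.702214023952536 lat 0.6541587419838493 loopw 31.253959057713157 back-pin 67.42635702033249
163 157 len 116.49854229129949 tip-pin 48.023268115712625 lat 0.7783415442044137 loopw 31.664202756237117 back-pin 68.27173045997215
164 155 len 117.02500079528247 tip-pin 47.796952812966005 lat 0.8197358116113815 loopw 31.937698555253093 back-pin 68.83531275306525
157 163 len 116.17866941292776 tip-pin 49.38115993219242 lat 0.529975939763172 loopw 30.843715359189197 back-pin 66.58098358069287
leg yaw 96.94372643172872
slot 97.54720112240405 [540.64156008 -96.38187228 176.        ]
```

```bash
python3 - <<'E'
from h import *
a=cv2.imread("pics/w13.png")[20:320,260:380];b=cv2.imread("pics/w14.png")[20:320,260:380]
cv2.imwrite("pics/cmp.png",cv2.resize(np.hstack([a,b]),None,fx=2,fy=2,interpolation=cv2.INTER_CUBIC))
print(np.load("pics/w13.npy"),np.load("pics/w14.npy"))
for z in (160,157,155):
  for X in [(-17,0),(0,16),(0,-16),(100,-3)]:
    pass
E
```

```text
[ 5.42561339e+02 -1.47987963e+02  1.72159206e+02  1.79962295e+02
  9.41045679e-02  9.70568674e+01] [ 5.42261828e+02 -1.47924461e+02  1.72010005e+02  1.79982340e+02
 -7.08832627e-03  9.70450734e+01]
```

View pics/cmp.png

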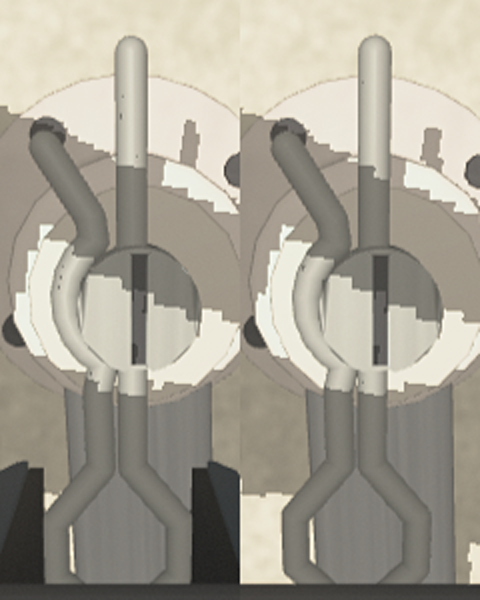

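```bash
python3 - <<'E'
from h import *
P=np.load("pics/w1.npy")
print(np.linalg.norm(px2w("wrist",(270+97/4,50+660/4),5,P)-px2w("wrist",(270+283/4,50+660/4),5,P)))
im=cv2.imread("pics/w15.png")[195:225,290:370]; cv2.imwrite("pics/lp.png",cv2.resize(im,None,fx=10,fy=10,interpolation=cv2.INTER_NEAREST))
im=cv2.imread("pics/w1.png")[200:230,280:360]; cv2.imwrite("pics/lp1.png",cv2.resize(im,None,fx=10,fy=10,interpolation=cv2.INTER_NEAREST))
E
```

```text
32.09175812132208
```

View pics/lp.png

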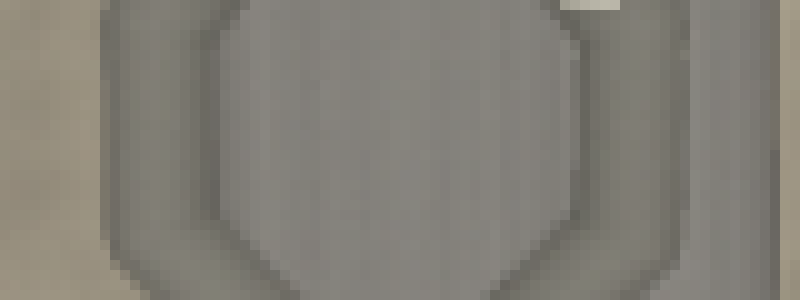

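View pics/lp1.png

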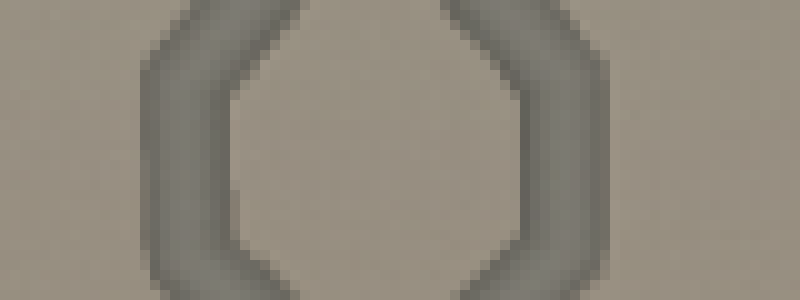

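```bash
python3 - <<'E'
from h import *
im=cv2.imread("pics/s15.png")
e=np.array([np.cos(np.radians(97)),np.sin(np.radians(97)),0]);n=np.array([-e[1],e[0],0])
p=np.array([540.7,-96.2,160.])
c=lambda X:(w2px("scene",X)-[180,180])*6
print("pintop",c(p+[0,0,16]))
for a in (0,3,-3):
    s=np.tan(np.radians(a)); L=lambda x,y:p+x*e+y*n+np.array([0,0,x*s])
    print(a,"tip",c(L(48,0)),"back",c(L(-69,3)),"l",c(L(-52,19)),"r",c(L(-52,-13)))
E
```

```text
pintop [420.20694629 197.42505613]
0 tip [565.05496348 207.88926183] back [219.1038342  271.15039192] l [263.57777325 233.35024982] r [277.24886025 289.3569194 ]
3 tip [564.41369791 201.97371674] back [220.95812516 279.67507533] l [264.86537248 239.74315515] r [278.54311374 295.80667515]
-3 tip [565.69393584 213.78365252] back [217.23971368 262.58051932] l [262.28512142 226.93225849] r [275.9493931  282.88118199]
```

```bash
python3 - <<'E'
from h import *
im=cv2.imread("pics/s15.png")[195:245,205:285]; cv2.imwrite("pics/s15z.png",cv2.resize(im,None,fx=10,fy=10,interpolation=cv2.INTER_CUBIC))
E
```

```text
(no output)
```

View pics/s15z.png

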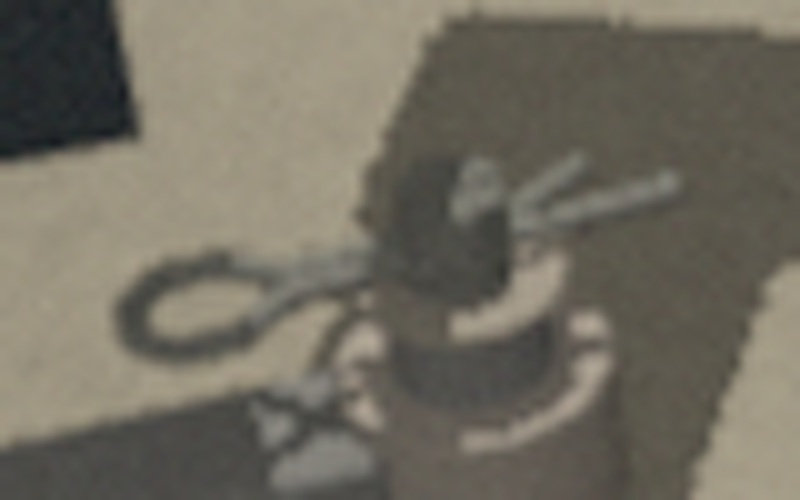

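```bash
python3 - <<'E'
from h import *
e=np.array([np.cos(np.radians(97.05)),np.sin(np.radians(97.05)),0]);n=np.array([-e[1],e[0],0])
P=np.load("pics/w6.npy")
c=lambda X:(w2px("scene",X)-[190,190])*8
TCP=P[:3]; t=n*-1
for a in (0,3):
    s=np.tan(np.radians(a)); L=lambda x,y:TCP+x*e+y*t+np.array([0,0,-12.1+x*s])
    print(a,"tip",c(L(99.2,3.5)),"flare",c(L(80,-10.5)),"mid",c(L(45,3.5)))
print(c([540.7,-96.2,176]))
im=cv2.imread("pics/s6.png")[190:240,190:270]; cv2.imwrite("pics/s6z.png",cv2.resize(im,None,fx=8,fy=8,interpolation=cv2.INTER_CUBIC))
E
```

```text
0 tip [396.59061691 250.22903019] flare [311.94283307 233.16272421] mid [179.41928885 293.50969912]
3 tip [393.74185192 233.80726853] flare [309.40607236 219.96506451] mid [177.7352743  286.04962026]
[480.27592838 183.23340817]
```

View pics/s6z.png

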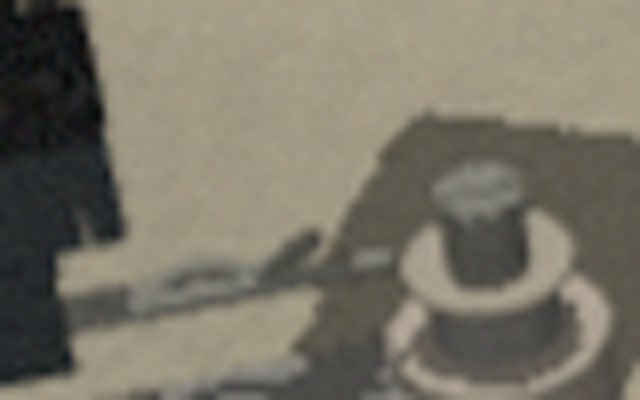

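Call:
{"api": "play_rows", "payload": {
  "increments": [
    [0, 0, 10, 0, 0.4],
    [0, 0, 0, 0, 0.4],
    [0, 0, 0, 0, 0.4],
    [0, 0, 0, 0, 0.4],
    [0, 0, 0, 0, 0.4],
    [0, 0, 0, 0, 0.4],
    [0, 0, 0, 0, 0.4],
    [0, 0, 0, 0, 0.4]
  ]
}}

```text
time_s: 15.48
ee_pos: [539.2, -173.0, 242.0]
ee_rot: [180.0, -0.0, 97.0]
force: [0.1, 0.4, -0.1]
gripper_width: 54.9
```

```bash
python3 - <<'E'
from h import *
snap("scene","s16");snap("wrist","w16");
a=cv2.imread("pics/s15.png")[195:245,205:285];b=cv2.imread("pics/s16.png")[195:245,205:285]
cv2.imwrite("pics/s16z.png",cv2.resize(np.vstack([a,b]),None,fx=6,fy=6,interpolation=cv2.INTER_CUBIC))
E
```

```text
(no output)
```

View pics/s16z.png

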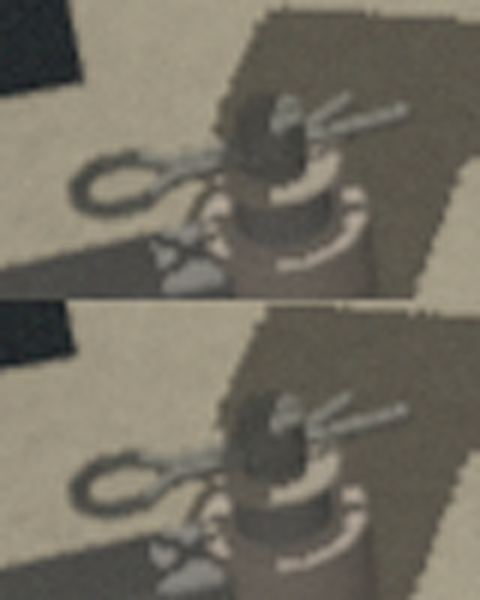

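View pics/s16.png

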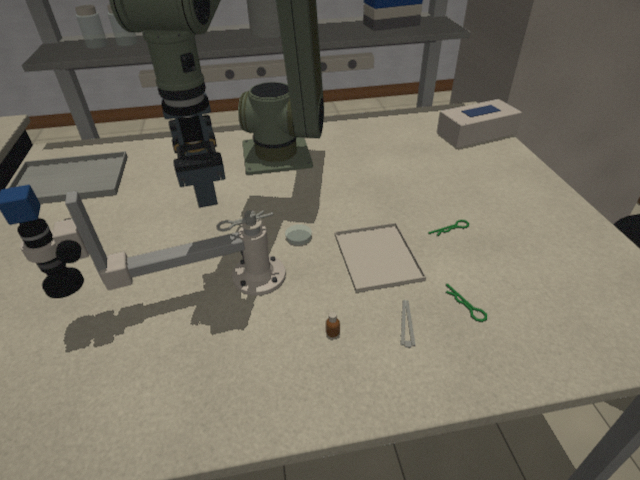

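View pics/w16.png

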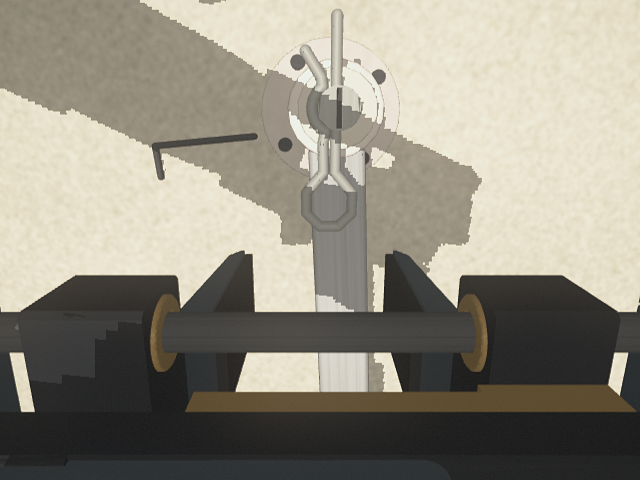

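```bash
python3 -c "
from workcell import env
print(env.job_done())"
```

```text
the job is handed in; nothing more can be done
None
```

The clip is on the kingpin and released, and I handed the job in at about 15.5 s of the 72 s allowed; no verdict was reported.

- **How it went:** I gripped the clip by its loop and found the cross-hole from the slot in the pin's top, at about 97° yaw. I slid the straight leg in from the beam side and pushed until the sprung leg snapped over. About 1.5 mm short of home the clip pulled itself forward at about 4 N. Pushed about 1 mm further than that, it met about 4 N of resistance, so I eased off 0.8 mm and let go. Wrist forces stayed below about 6 N at every reading.
- **Seating:** In the last wrist picture I measured, the tip is 48 to 48.7 mm past the pin's middle (48 wanted) and the back 67.4 to 68.3 mm behind it (69 wanted). That puts the clip home to within about 1 mm, with the sprung leg's arch round the shank.
- **Surroundings:** The swing arm, dish, vial, tweezers, hex key and green look-alikes look unmoved, and the robot is clear of everything.
- **The check that disagreed:** The scene camera suggests the loop hangs about 3° low after release, which the play in the hole allows. The wrist pictures show no clear tilt, within their accuracy. The clip did not move over the following second, so I left it.

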